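# Press the cemented leather fobs in the bench screw press

## Task

The leather fobs on the left have just been cemented and must set under pressure. Pull the tray out of the green screw press, lay every fob flat in it, side by side without overlapping, and slide the tray fully home; then fit the loose crank squarely all the way onto the press spindle and wind it clockwise until the platen clamps all the fobs tight. Finally lift the crank off, so that nobody slackens the press, and lay it flat, hub down, on the left-hand part of the table again, leaving the glue bottle and the green tin where they stand.

Things in the scene. Friction and masses are not known exactly. Their poses are not given: they have to be found in the camera images.
- crank: loose removable crank, 0.4 kg: dark iron hub 40 x 40 mm, 46 mm high, with an arm and an upright round wooden grip. Origin: centre of the hub's flat underside, z up; x points along the arm to the grip. A 22 mm square bore (sides parallel to the hub's sides) opens downward at the origin, 33 mm deep. The arm (22 mm wide, 12 mm thick) is flush with the underside. The crank lies bore down on the table to the left, the way up in which it is used
- crank_hub (a point): centre of the hub's flat top, 46 mm above the underside; the hub is 40 mm across its flats, take it from above by its upper part
- crank_grip (a point): point on the axis of the wooden grip, 50 mm above the crank's underside and 70 mm from the hub's axis along crank x; the grip is 23 mm thick, does not spin on the arm, and stands from 12 to 62 mm above the underside
- shaft_top (a point): centre of the top of the press's upright square spindle end (168 mm above the table), turning with it; x and y are square to its sides. The square is 20 mm wide (1 mm clear of the bore on each side), 32 mm long, its top 7 mm tapered to 11 mm; a 38 mm round collar lies below it. Fully seated, the crank's underside rests on the collar, 32 mm below this point; the fit repeats every quarter turn
- press_spindle (a joint): turn of the spindle in rad, positive clockwise seen from above; 0 = platen fully up; starts between 0 and 1.6; stops hard at 16.02 (2.55 turns) if nothing is clamped. Friction about 0.25 N m, it stays where it is left. Screw with 10 mm per turn: clockwise lowers the platen
- press_platen (a joint): how far the platen has come down, m, 0 to 0.0255 (= 0.010 x turns). It meets the 8 mm thick fobs at 0.0240 (spindle at 15.08) and winding then turns stiff within a tenth of a turn: that is tight; about 10 N at the grip is plenty
- platen_face (a point): centre of the platen's underside (steel plate 118 x 218 mm, 14 mm thick); raised, it stands 32 mm above the tray floor; the bridge of the press above it is 46 mm deep and its top is 118 mm above the table (128 mm round the spindle)
- press_tray (a joint): how far the tray is pulled out, m: 0 = fully home under the platen, 0.135 = fully out; starts at 0 to 0.03; slides with about 2 N friction and stays where it is left
- tray_floor (a point): centre of the tray's floor (24 mm above the table), moving with the tray; the inside is 124 mm (x) by 220 mm (y) with a rim only 3 mm high. x points into the press, so the tray is pulled out along -x
- tray_pull (a point): top centre of the round upright pull post in front of the tray, 18 mm thick and 30 mm high, top 53 mm above the table; take it from above, closing along the tray's y
- fob_0: brown cemented leather fob, 50 x 110 mm, 8 mm thick (9 mm at the eyelet), 30 g; origin at the centre of its underside, y along its length, 50 mm wide there; one end tapers. There are two or three fobs, lying on the table to the left
- fob_1: another such fob (may be absent)
- fob_2: another such fob (may be absent)
- gum_bottle: white glue bottle with a red nozzle, 54 mm thick, 160 mm tall, standing at the right; origin at the centre of its foot. Leave it alone
- rivet_tin: round green tin, 70 mm wide, 31 mm high, at the right; origin at the centre of its foot. Leave it alone
- gooseneck_lamp: fixed grey lamp shade that hangs over the back of the knee notch between the two parts of the table; keep clear of it when crossing over. From this point the shade reaches 15 cm toward the robot, from 2 to 14 cm to the left, and from the point's own height up to 12 cm above it
There are look-alikes about, which are no part of the job. What is shaped like the fob_1 but turquoise is not meant.

How it is judged:
By the outcome, as a careful person would: the job done as asked, in the order asked, and still so for the second after the job is handed in, with the robot touching nothing.
Of fob_0, fob_1, fob_2 only 2 to 3 are there at a start; the rules pass over those that are not, and their reading is None.
At some moment in a run one of fob_0, fob_1, fob_2, crank may be knocked a few centimetres aside while the robot is not near it.
It also fails if it takes over 210 s, if anything falls off the work surface, if the arm or the gripper's body presses on something with over 40 N, if the wrist force passes 120 N, or if a joint passes its speed limit or range.

## Robot

A 7-joint arm with a two-finger parallel gripper is mounted at the origin on a cart in front of the work surface, level with it; the furniture and walls round the work are solid. World frame = base frame: x ahead of the robot, y to its left, z up, the work surface at z = 0. Lengths are in m, angles in rad, forces in N, time in s.
With the tool pointing down it reaches from about 0.35 to 0.9 m from the base axis. Payload 19.9 kg.
Tool frame: the origin (TCP) lies between the finger pads; the fingertips stand 19 mm ahead of it and the grasp point (between the pads) is the TCP; z points along the fingers, y is the line along which they close (so a half turn about z gives the same grasp; the last joint's range is limited). The gripper opens to 94 mm and grips with 3 to 60 N. Pads are 16 mm wide; open, the fingers measure 119 mm over their backs; the gripper's body (75 mm by 177 mm) begins 78 mm behind the grasp point.
Start: joints at [-1.359, 0.417, -0.01, 1.614, 0.005, 1.111, -0.053], TCP at [0.157, 0.605, 0.224] pointing down, gripper open.
Joint ranges: [-2.81, 2.81], [-0.39, 2.02], [-1.27, 1.25], [0.06, 2.57], [-1.19, 4.33], [0.19, 2], [-2.82, 2.82]. Speed limits (rad/s): [1.89, 1.89, 2.39, 2.39, 3.01, 3.01, 3.01].

## Interface

Orientations are given as a 3x3 rotation matrix whose columns are the frame's x, y, z axes.
In Python, from rig import robot gives the robot as it stands. Calls block until the motion is done:
- robot.move_ptp(position, orientation): joint-space move of the TCP to a pose.
- robot.move_linear(position, velocity=0.15, frame=None, threshold=None): straight line of the TCP; frame=None keeps the orientation; velocity is the mean speed in m/s. With threshold (N) it stops when the force on the tool has changed by that much, and returns True; else False.
- robot.goto_joints(angles): joint-space move.
- robot.gripper_to(opening): finger opening in m; the grip force is fixed at half the most; returns when the fingers have stopped.
- robot.pause(seconds).
- robot.ik(position, orientation): joint angles nearest the present ones, or None.
- robot.get_state(): the state.
- robot.grab_frame(name): name is "side" or "top"; returns the picture (420x560x3 uint8, red, green, blue); there is no depth.
- robot.camera_info(name): a dict with "fx", "fy", "cx", "cy" (pixels), "rvec" (rotation vector, rad) and "tvec" (3), from world to camera coordinates, as OpenCV has them. Camera axes: x right, y down, z forward; pixel columns grow to the right and rows downward; lengths in m; the calibration is good to about 2 mm. A picture is of the moment at which its call begins. camera_info takes no time and is no camera call.
A pose or a line that the arm cannot do raises robot.PlanningError and nothing moves.
- robot.sign_off(): hands the job in; it is judged then, once.
The state is a dict: "time": time; "qpos": joint angles; "joint_vel": joint speeds; "effort": joint torques, N m; "ee_pos": TCP position; "tool_rot": TCP orientation; "force": force on the tool from outside, world axes, zero at the start; "moment": the same for the moment, N m; "opening": finger opening in m; "grasp_force": force on a finger pad.
Only numpy, scipy, OpenCV 4.12 (cv2) and the standard library are available. Lean on these libraries where they do the work, as an engineer would, in place of code of your own. Each camera call takes 0.05 s, during which the arm holds its last target. There are 200 camera calls.

## Working session

There is one attempt and no reset: what is moved stays moved. The work goes in short steps, each a Python script; the robot and the scene stay as the last script left them, time stands still between calls to the robot, and variables do not carry over. Pictures are saved under pics/ and viewed, at most 15 in all, crops included, and the job is handed in when it is done.

```bash
ls; mkdir -p pics
python3 - <<'E'
from rig import robot
import cv2
for n in("top","side"):
    f=robot.grab_frame(n); cv2.imwrite(f"pics/a_{n}.png",cv2.cvtColor(f,cv2.COLOR_RGB2BGR))
    print(robot.camera_info(n))
print(robot.get_state())
E
```

```text
pics
{'fx': 526.5456842807496, 'fy': 526.5456842807496, 'cx': 283.83732238062953, 'cy': 216.50700039532003, 'rvec': array([ 2.14583069, -2.1046357 ,  0.18069214]), 'tvec': array([-0.08502623,  0.54894809,  1.71391897])}
{'fx': 480.4984386009013, 'fy': 480.4984386009013, 'cx': 277.9382496036709, 'cy': 206.0636639028223, 'rvec': array([ 0.57005649, -2.32000709,  1.60170554]), 'tvec': array([0.42190979, 0.26330334, 1.51798456])}
{'time': 0.1, 'qpos': array([-1.35850373,  0.41788271, -0.01032814,  1.61409395,  0.00470805,
        1.11069533, -0.05300862]), 'joint_vel': array([-1.72914811e-03, -2.57800091e-03,  9.57626703e-05, -1.14341036e-03,
       -4.30749737e-04, -9.94648252e-05,  9.81563149e-04]), 'effort': array([ 6.55182048e-04, -8.52579117e+01,  6.39997032e-01, -4.26686776e+01,
       -4.88164451e-02,  1.64301036e-02,  1.02051363e-04]), 'ee_pos': array([0.15684216, 0.60468231, 0.22391584]), 'tool_rot': array([[-9.67973651e-01,  2.51051740e-01, -1.86047195e-04],
       [ 2.51051796e-01,  9.67973097e-01, -1.03896435e-03],
       [-8.07451296e-05, -1.05239760e-03, -9.99999443e-01]]), 'force': array([-0.3686838 , -0.32324776, -0.22110756]), 'moment': array([ 0.02832888, -0.00486154,  0.02215408]), 'grasp_force': 0.0, 'opening': 0.09376117341047954}
```

View pics/a_top.png

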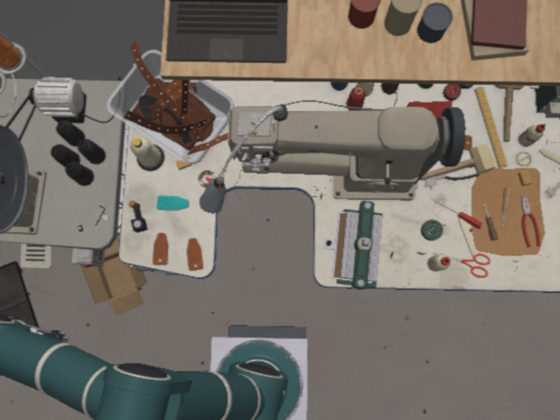

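View pics/a_side.png

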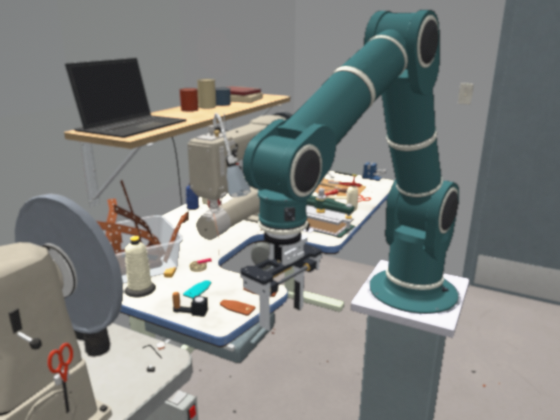

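Top view shows the brown fobs at (161,249) and (195,254). The turquoise look-alike is at (173,203), the crank at (138,217), the press at (363,245) with its pull post at (329,243), the tin at (432,229) and the bottle at (441,262). The two brown shapes are the fobs; turquoise is excluded by colour. I'll confirm this in enlarged crops.

```bash
cat > h.py <<'E'
import numpy as np, cv2
from rig import robot
def cam(n):
    c=robot.camera_info(n); R,_=cv2.Rodrigues(np.array(c["rvec"])); return c,R,np.array(c["tvec"])
def ray(n,u,v):
    c,R,t=cam(n); d=R.T@np.array([(u-c["cx"])/c["fx"],(v-c["cy"])/c["fy"],1]); return -R.T@t,d
def pt(n,u,v,z):
    o,d=ray(n,u,v); return (o+d*(z-o[2])/d[2])
def px(n,p):
    c,R,t=cam(n); q=R@np.array(p)+t; return np.array([c["fx"]*q[0]/q[2]+c["cx"],c["fy"]*q[1]/q[2]+c["cy"]])
def grab(n,name=None,crop=None,s=1):
    f=robot.grab_frame(n)
    if name:
        g=cv2.cvtColor(f,cv2.COLOR_RGB2BGR)
        if crop: x0,y0,x1,y1=crop; g=g[y0:y1,x0:x1]
        cv2.imwrite(f"pics/{name}.png",cv2.resize(g,None,fx=s,fy=s,interpolation=cv2.INTER_CUBIC))
    return f
def brown(f):
    """fobs on left table, from above: centre, long-axis dir, (len,wid)"""
    h=cv2.cvtColor(f,cv2.COLOR_RGB2HSV)
    m=((h[...,0]<14)&(h[...,1]>110)&(h[...,2]>60)).astype(np.uint8)
    m[:170]=0
    out=[]
    for c in cv2.findContours(m,cv2.RETR_EXTERNAL,cv2.CHAIN_APPROX_NONE)[0]:
        if cv2.contourArea(c)<120: continue
        w=np.array([pt("top",u,v,0.008)[:2] for u,v in c[:,0]]).astype(np.float32)
        (cx,cy),(a,b),ang=cv2.minAreaRect(w*1000)
        th=np.deg2rad(ang if a>b else ang+90)
        out.append((c[:,0].mean(0).round(),np.array([cx,cy])/1000,th,max(a,b),min(a,b)))
    return out
def down(th):
    """tool down, tool y (closing) along world angle th"""
    y=np.array([np.cos(th),np.sin(th),0]); z=np.array([0,0,-1.]); return np.column_stack([np.cross(y,z),y,z])
E
python3 - <<'E'
from h import *
f=grab("top","b_left",(115,170,225,280),5)
cv2.imwrite("pics/b_press.png",cv2.cvtColor(cv2.resize(f[195:295,315:455],None,fx=5,fy=5,interpolation=cv2.INTER_CUBIC),cv2.COLOR_RGB2BGR))
for o in brown(f): print(o)
print(pt("top",363,244,.168),pt("top",329,243,.053),pt("top",138,217,.046),pt("top",213,195,.2))
E
```

```text
(array([476., 264.]), array([ 0.40913574, -0.73144934]), np.float64(0.7226676036577135), 88.61532592773438, 76.23699951171875)
(array([194., 255.]), array([0.42377365, 0.22780658]), np.float64(0.15781559724673305), 103.21956634521484, 43.56101989746094)
(array([160., 250.]), array([0.43971719, 0.3425697 ]), np.float64(3.1386205658132647), 99.52877044677734, 44.18243408203125)
(array([530., 230.]), array([ 0.52845306, -0.91338757]), np.float64(0.10466080771340655), 117.72460174560547, 59.730892181396484)
(array([471., 220.]), array([ 0.5576662 , -0.71145978]), np.float64(1.1057019406024857), 83.79793548583984, 30.057485580444336)
[ 0.44757122 -0.32138318  0.168     ] [ 0.46351769 -0.22551415  0.053     ] [0.5400283  0.41510337 0.046     ] [0.58655266 0.14368503 0.2       ]
```

View pics/b_left.png

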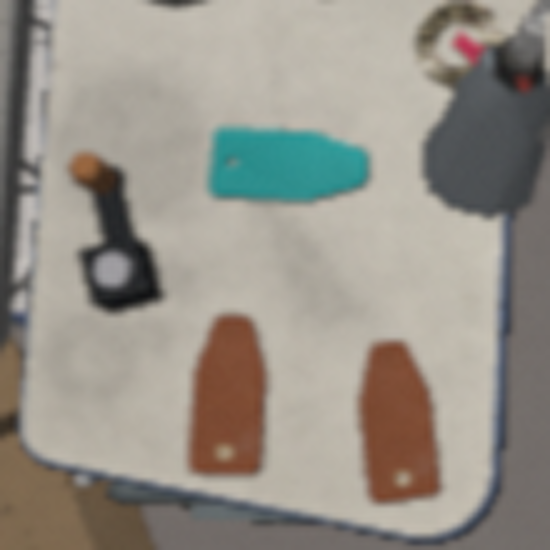

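View pics/b_press.png

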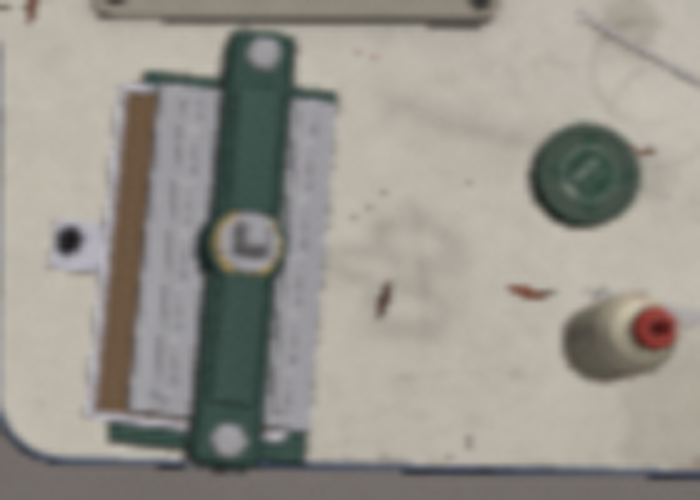

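The left crop confirms two brown fobs with eyelets, plus the turquoise decoy at crop (290,163). The crank's hub top is at crop (112,270) and its grip at (88,167). The press crop shows the post at (69,240), bridge bolts at (263,52) and (228,440), and the spindle at about (245,240). Next I compute positions.

Run:
```python
from h import *
P=lambda u,v,z: pt("top",315+u/5-.4,195+v/5-.4,z)
b1,b2=P(263,52,.12),P(228,440,.12); print("bolts",b1,b2,"mid",(b1+b2)/2,"ang",np.arctan2(*(b1-b2)[[1,0]]))
print("post",P(69,240,.053),"spindle168",P(245,240,.168),"collar136",P(248,243,.136))
a,b=P(126,92,.027),P(97,410,.027); print("trayfront",a,b,np.arctan2(*(a-b)[[1,0]]))
L=lambda u,v,z: pt("top",115+u/5-.4,170+v/5-.4,z)
h,g=L(112,270,.046),L(88,165,.062); print("hub",h,"grip",g,np.hypot(*(h-g)[:2]),np.arctan2(*(g-h)[[1,0]]))
# lamp: two rays
def tri(p,q):
    (o1,d1),(o2,d2)=ray("top",*p),ray("side",*q)
    s=np.linalg.lstsq(np.column_stack([d1,-d2]),o2-o1,rcond=None)[0]; return o1+d1*s[0],o2+d2*s[1]
print("lamp",tri((212,195),(262,252)))
print("tin",pt("top",432,229,.031),"bottle",pt("top",446,260,.16))
f=grab("top"); cv2.imwrite("pics/c_sp.png",cv2.cvtColor(cv2.resize(f[228:258,350:380],None,fx=16,fy=16,interpolation=cv2.INTER_CUBIC),cv2.COLOR_RGB2BGR))
```

```text
bolts [ 0.5803842 -0.3425775  0.12     ] [ 0.33169176 -0.31866833  0.12      ] mid [ 0.45603798 -0.33062291  0.12      ] ang -0.09584494581942163
post [ 0.46481185 -0.22352459  0.053     ] spindle168 [ 0.45195718 -0.32326174  0.168     ] collar136 [ 0.45428828 -0.32974449  0.136     ]
trayfront [ 0.56999832 -0.26364538  0.027     ] [ 0.35490229 -0.24466301  0.027     ] -0.08802265016162442
hub [0.51753616 0.41691317 0.046     ] grip [0.58573586 0.43322484 0.062     ] 0.07012325012906513 0.23476485162947577
lamp (array([0.60758767, 0.16121949, 0.10358917]), array([0.47907688, 0.10928549, 0.06768882]))
tin [ 0.52036888 -0.57296694  0.031     ] bottle [ 0.40386618 -0.57764921  0.16      ]
```

View pics/c_sp.png

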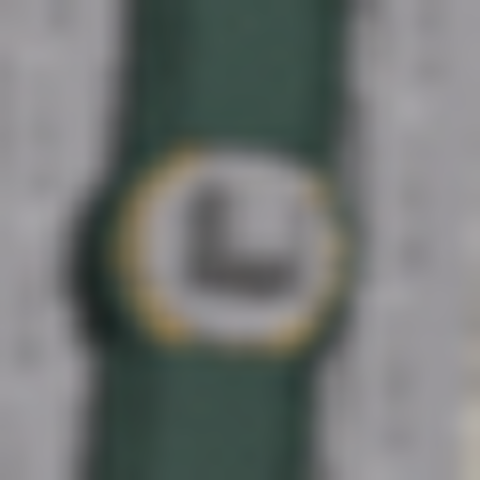

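The spindle square shows its dark lower-left taper faces as an L, with sides tilted about 5–10° clockwise. That puts the spindle at about (0.455,-0.330). Now I pull the tray out.

```bash
cat >> h.py <<'E'
PY=-0.0915                       # press yaw: tray y axis
TY=np.array([np.cos(PY),np.sin(PY),0]); TX=np.array([np.sin(PY),-np.cos(PY),0])
SP=np.array([0.4552,-0.3300,0.])
def best(p,th):
    c=[]
    for t in(th,th+np.pi):
        q=robot.ik(p,down(t))
        if q is not None: c.append((abs(q[6]),t))
    return min(c)[1]
def go(p,th,both=True):
    t=best(p,th) if both else th
    robot.move_ptp(p,down(t)); return t
def lin(p,v=.15,thr=None,frame=None): return robot.move_linear(np.array(p),velocity=v,threshold=thr,frame=frame)
def st():
    s=robot.get_state(); print("t%.1f"%s["time"],s["ee_pos"].round(4),"F",s["force"].round(1),"M",s["moment"].round(2),"op %.4f gf %.1f"%(s["opening"],s["grasp_force"]),"q7 %.2f"%s["qpos"][6]); return s
E
python3 - <<'E'
from h import *
go([.34,.24,.3],np.pi/2); st()
go([.40,0,.28],np.pi/2)
post=np.array([.4648,-.2235,0])
go(post+[0,0,.15],PY); st()
robot.gripper_to(.06)
lin(post+[0,0,.047],.12,thr=15); st()
robot.gripper_to(0); s=st()
h=lin(s["ee_pos"]-TX*.14,.08,thr=15); print(h); s=st()
robot.gripper_to(.06); lin(s["ee_pos"]*[1,1,0]+[0,0,.2]); st()
go([.36,0.02,.3],np.pi/2)
f=grab("top","d_top",(110,170,390,300),2.8)
for o in brown(f): print(o)
E
```

```text
t1.7 [0.3398 0.2408 0.2999] F [1.  0.1 0.2] M [0.   0.01 0.05] op 0.0939 gf 0.0 q7 0.87
t3.8 [ 0.4654 -0.2219  0.1502] F [-0.5 -0.1  1.1] M [-0.04  0.04  0.01] op 0.0941 gf 0.0 q7 0.63
t5.5 [ 0.4651 -0.2237  0.0476] F [ 0.  -0.7 -0.3] M [-0.1   0.05  0.  ] op 0.0598 gf 0.0 q7 0.76
t6.2 [ 0.4652 -0.2235  0.047 ] F [ 3.5 -0.6 -2.2] M [-0.18 -0.71  0.03] op 0.0170 gf 30.0 q7 0.76
True
t7.5 [ 0.4766 -0.1044  0.0471] F [-0.8  2.3  5.9] M [0.52 0.09 0.03] op 0.0173 gf 30.0 q7 0.53
t9.5 [ 0.4762 -0.1043  0.1993] F [ 0.2  0.4 -0.5] M [-0.07  0.06  0.04] op 0.0597 gf 0.0 q7 0.30
(array([476., 264.]), array([ 0.40913574, -0.73144934]), np.float64(0.7226676036577135), 88.61532592773438, 76.23699951171875)
(array([194., 255.]), array([0.42377365, 0.22780658]), np.float64(0.15781559724673305), 103.21956634521484, 43.56101989746094)
(array([160., 250.]), array([0.43982578, 0.34252817]), np.float64(0.019379330151586032), 98.89314270019531, 44.05777359008789)
(array([530., 230.]), array([ 0.52876807, -0.91328473]), np.float64(0.13714533096565013), 118.03028869628906, 58.61436462402344)
(array([471., 220.]), array([ 0.5576662 , -0.71145978]), np.float64(1.1057019406024857), 83.79793548583984, 30.057485580444336)
```

View pics/d_top.png

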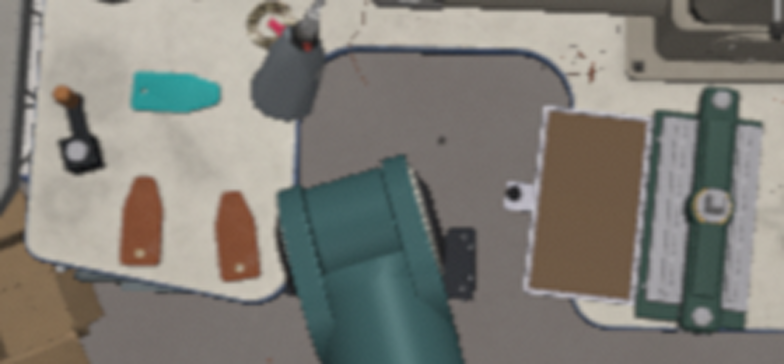

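Tray is out: floor corners at crop (544,107), (648,120), (632,300) and (527,288). The fobs haven't moved. Picking the first fob.

```bash
cat >> h.py <<'E'
TC=SP-TX*.135
def fobs(f):
    r=[]
    for o in brown(f):
        if 0.1<o[1][1]<0.6 and 85<o[3]<125 and o[4]<60: r.append(o)
    return r
def place(o,dst):
    c=np.append(o[1],0); th=o[2]+np.pi/2
    go(c+[0,0,.15],th); robot.gripper_to(.08)
    print("tab",lin(c+[0,0,.0215],.12,thr=12)); robot.gripper_to(.0); s=st()
    lin(s["ee_pos"]*[1,1,0]+[0,0,.2]); print("held",robot.get_state()["opening"])
    go([.40,.02,.22],np.pi/2)
    go(dst+[0,0,.15],PY); lin(dst+[0,0,.075],.15); print("tray",lin(dst+[0,0,.046],.04,thr=6)); s=st()
    robot.gripper_to(.062); lin(s["ee_pos"]+[0,0,.13]); st()
E
python3 - <<'E'
from h import *
cs=[pt("top",110+(u+.5)/2.8-.5,170+(v+.5)/2.8-.5,.024) for u,v in((544,107),(648,120),(632,300),(527,288))]
print("floor c",np.mean(cs,0),"pred",TC)
fs=fobs(robot.grab_frame("top")); print(fs)
o=[o for o in fs if o[1][1]<.29][0]
place(o,TC-TY*.045)
go([.36,0.02,.3],np.pi/2)
grab("top","e_top",(110,170,390,300),2.8)
E
```

```text
floor c [ 0.46972137 -0.19617293  0.024     ] pred [ 0.46753527 -0.19556473  0.        ]
[(array([194., 255.]), array([0.42358871, 0.22591187]), np.float64(0.052001744811052276), 102.49125671386719, 43.958595275878906), (array([160., 250.]), array([0.43982578, 0.34252817]), np.float64(0.019379330151586032), 98.89314270019531, 44.05777359008789)]
tab False
t13.9 [0.4236 0.226  0.0216] F [-0.6 -1.   4.7] M [ 0.08  0.21 -0.07] op 0.0496 gf 29.4 q7 1.42
held 0.049416581069682955
tray True
t18.4 [ 0.4224 -0.1915  0.0456] F [-2.3  1.6  9. ] M [0.13 0.25 0.02] op 0.0490 gf 29.6 q7 0.87
t19.9 [ 0.4221 -0.1913  0.1749] F [ 0.3 -1.3 -0.1] M [-0.07  0.05  0.01] op 0.0619 gf 0.0 q7 0.64
```

View pics/e_top.png

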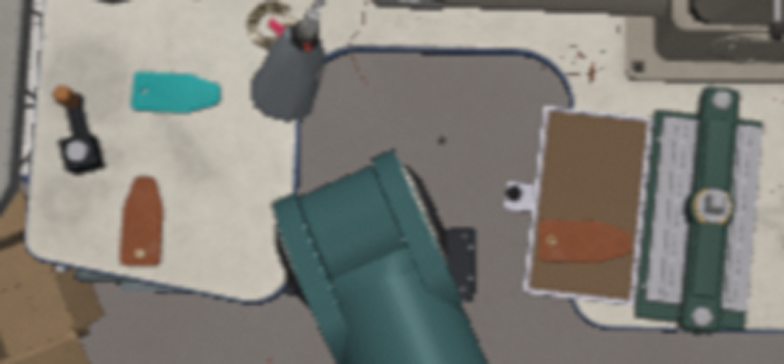

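The first fob lies flat and centred in the tray, spanning crop (538–632, 240). Now the second one.

Run:
```python
from h import *
fs=fobs(robot.grab_frame("top")); print(fs)
place(fs[0],TC+TY*.045)
go([.36,0.02,.3],np.pi/2)
grab("top","f_top",(110,170,390,300),2.8); print(fobs(robot.grab_frame("top")))
```

```text
[(array([160., 250.]), array([0.43982016, 0.34259845]), np.float64(0.019060676685374246), 98.89720153808594, 43.9200553894043)]
tab False
t24.7 [0.4399 0.3427 0.0216] F [-0.2 -0.2  3.6] M [0.07 0.22 0.02] op 0.0494 gf 30.0 q7 1.33
held 0.049168296174989086
tray True
t29.8 [ 0.512  -0.1997  0.0456] F [-0.4  0.9  7.6] M [ 0.16  0.21 -0.05] op 0.0491 gf 30.1 q7 0.99
t31.2 [ 0.5117 -0.1994  0.175 ] F [ 0.  -0.2 -0.3] M [-0.08  0.14 -0.04] op 0.0619 gf 0.0 q7 0.83
[]
```

View pics/f_top.png

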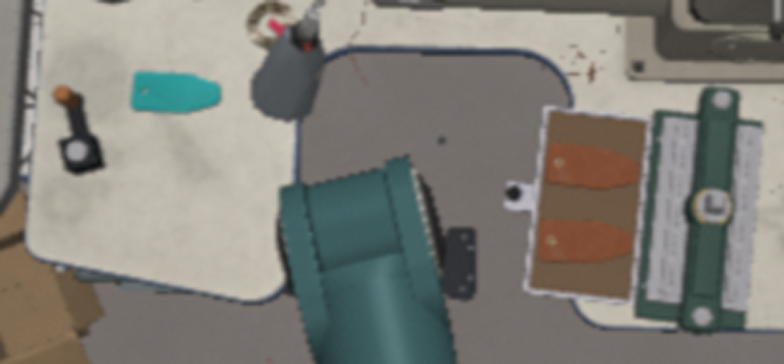

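Both fobs lie apart and flat, at crop (592,165) and (586,240). Next: push the tray home, then take the crank.

Run:
```python
from h import *
post=np.array([.4764,-.1044,0])
go(post+[0,0,.15],PY); robot.gripper_to(.05)
lin(post+[0,0,.047],.12,thr=15); robot.gripper_to(0); s=st()
print(lin(s["ee_pos"]+TX*.145,.07,thr=18)); s=st()
robot.gripper_to(.05); st(); lin(s["ee_pos"]*[1,1,0]+[0,0,.2])
go([.36,0.02,.3],np.pi/2)
f=grab("top","g_top",(110,170,390,300),2.8)
```

```text
t35.6 [ 0.4766 -0.1044  0.0471] F [0.7 0.6 1.7] M [-0.01 -0.21  0.01] op 0.0175 gf 30.0 q7 0.47
True
t37.3 [ 0.4637 -0.2391  0.047 ] F [-0.6  1.8  8. ] M [ 0.33  0.19 -0.17] op 0.0172 gf 30.0 q7 0.73
t38.0 [ 0.4641 -0.2384  0.047 ] F [0.1 0.5 0.7] M [-0.06  0.08  0.02] op 0.0500 gf 0.0 q7 0.73
```

View pics/g_top.png

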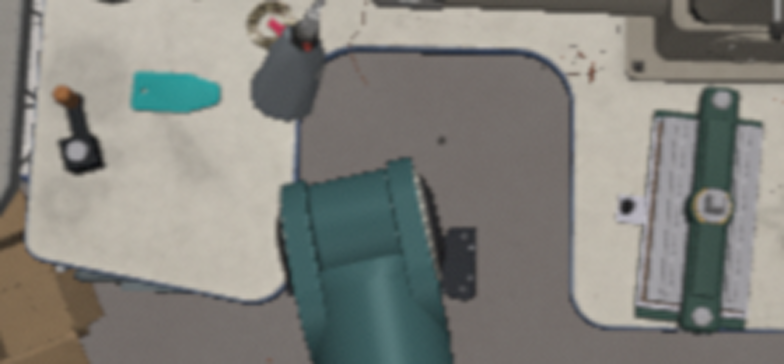

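The tray is home after 0.135 m of travel. The crank is unmoved, hub at crop (77,151). I pick it up and fit it.

Run:
```python
from h import *
hub=np.array([.5175,.4169,0]); ca=.235
t=best(hub+[0,0,.2],ca+np.pi/2)
robot.move_ptp(hub+[0,0,.2],down(t)); robot.gripper_to(.07)
print(lin(hub+[0,0,.034],.12,thr=12)); robot.gripper_to(0); s=st()
lin([.5175,.4169,.24]); st()
k=0 if abs(t-ca-np.pi/2)<.1 else np.pi
al=-.13
lin([.40,.30,.26],.25); 
robot.move_ptp(np.array([.40,.05,.26]),down(np.pi/2+k))
robot.move_ptp(SP+[0,0,.24],down(al+np.pi/2+k)); st()
lin(SP+[0,0,.205],.1)
print("contact",lin(SP+[0,0,.1695],.03,thr=8)); s=st()
grab("top","h_top",(310,190,450,295),5); grab("side","h_side",(200,100,420,265),3)
```

```text
False
t44.6 [0.5175 0.4171 0.0341] F [-0.5  0.8  2.3] M [ 0.31  0.22 -0.03] op 0.0401 gf 29.3 q7 1.19
t46.1 [0.5172 0.4167 0.239 ] F [ 0.4 -0.2 -4. ] M [ 0.03  0.08 -0.02] op 0.0403 gf 29.4 q7 1.16
t49.4 [ 0.4559 -0.3287  0.2397] F [-0.7  0.6 -5.6] M [ 0.06  0.08 -0.03] op 0.0405 gf 29.4 q7 2.42
contact True
t51.0 [ 0.4551 -0.33    0.17  ] F [-1.6  1.6  8.5] M [ 0.37  0.3  -0.07] op 0.0404 gf 29.4 q7 2.49
```

View pics/h_side.png

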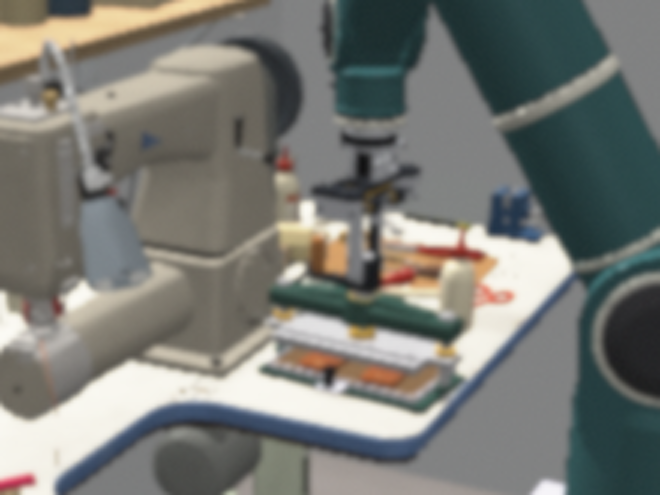

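The crank seated fully: TCP at 0.170, which puts the underside at 0.136 on the collar. Now I wind it by the wooden grip, starting with 90° to check forces.

```bash
cat >> h.py <<'E'
def gp(a,z=.186,r=.070): return SP+[r*np.cos(a),r*np.sin(a),z]
def wind(a,deg,step=15,v=.12,lim=14):
    """constant-orientation clockwise cranking; stops when tangential force > lim"""
    n=int(round(deg/step)); log=[]
    for i in range(n):
        a-=np.deg2rad(step); lin(gp(a),v)
        s=robot.get_state(); tg=np.array([np.sin(a),-np.cos(a),0]); rd=np.array([np.cos(a),np.sin(a),0])
        ft=-s["force"]@tg; fr=s["force"]@rd; log.append((round(np.degrees(a)),round(ft,1),round(fr,1),round(s["force"][2],1),round(s["moment"][2],2)))
        if ft>lim: break
    return a,log
E
python3 - <<'E'
from h import *
robot.gripper_to(.06); st()
lin(SP+[0,0,.27]); a=-.13
th=best(gp(a,.27),np.pi/2); robot.move_ptp(gp(a,.27),down(th)); st()
robot.gripper_to(.05); print(lin(gp(a),.12,thr=10)); robot.gripper_to(0); st()
a,l=wind(a,90); print(a); [print(x) for x in l]; st()
E
```

```text
t51.6 [ 0.4546 -0.3294  0.1691] F [ 0.7 -0.4  0.5] M [ 0.   -0.01  0.02] op 0.0599 gf 0.0 q7 2.49
t55.1 [ 0.5246 -0.3391  0.27  ] F [-0.2  0.5 -0.3] M [-0.02  0.12 -0.01] op 0.0597 gf 0.0 q7 -0.61
False
t56.9 [ 0.5247 -0.339   0.1861] F [0.3 0.1 1. ] M [ 0.28  0.11 -0.07] op 0.0226 gf 30.0 q7 -0.55
-1.7007963267948962
(-22, np.float64(1.3), np.float64(-6.2), np.float64(-0.1), np.float64(-0.06))
(-37, np.float64(0.5), np.float64(-9.6), np.float64(-1.0), np.float64(-0.03))
(-52, np.float64(-0.9), np.float64(-11.4), np.float64(0.4), np.float64(0.12))
(-67, np.float64(-2.3), np.float64(-12.9), np.float64(0.4), np.float64(0.25))
(-82, np.float64(-2.2), np.float64(-5.8), np.float64(0.3), np.float64(0.2))
(-97, np.float64(0.3), np.float64(-1.4), np.float64(-0.3), np.float64(-0.03))
t58.7 [ 0.4459 -0.3996  0.1862] F [ 0.5  1.4 -0.3] M [-0.06  0.16 -0.03] op 0.0006 gf 0.0 q7 -0.40
```

The grip slipped out of the pads (opening 0). I'll rotate the tool with the crank instead, closing tangentially, in strokes. First I find the crank.

Run:
```python
from h import *
s=st(); lin(s["ee_pos"]*[1,1,0]+[0,0,.28]); go([.36,0.02,.3],np.pi/2)
f=grab("top","i_top",(320,195,420,295),6); st()
```

```text
t58.7 [ 0.4459 -0.3996  0.1862] F [ 0.5  1.4 -0.3] M [-0.06  0.16 -0.03] op 0.0006 gf 0.0 q7 -0.40
t61.1 [0.3603 0.0195 0.3   ] F [-0.5  0.4  0.4] M [ 0.    0.02 -0.03] op 0.0005 gf 0.0 q7 1.15
```

View pics/i_top.png

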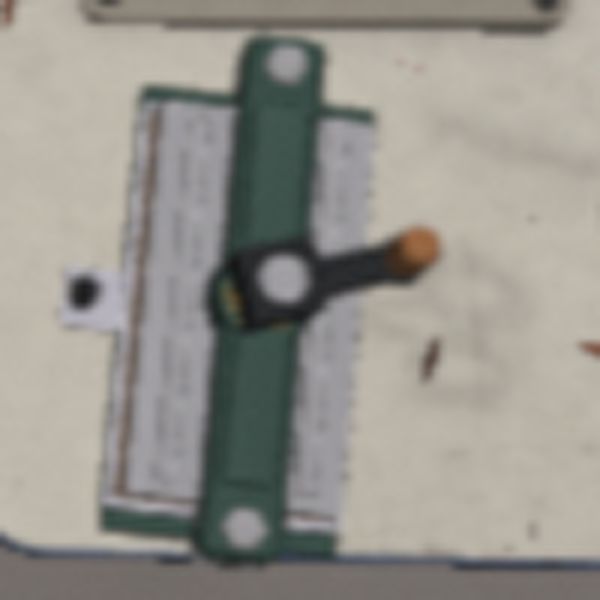

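The crank is still seated. Its grip is at crop (415,247) and its hub at (285,277), so it points right, clockwise of where it started. I wind in half-turn strokes with the tool turning along.

```bash
cat >> h.py <<'E'
def grip_angle(f):
    h=cv2.cvtColor(f,cv2.COLOR_RGB2HSV); m=((h[...,0]>8)&(h[...,0]<18)&(h[...,1]>120)&(h[...,2]>90)).astype(np.uint8)
    u,v=px("top",SP+[0,0,.19]); r=np.zeros_like(m); cv2.circle(r,(int(u),int(v)),34,1,-1); cv2.circle(r,(int(u),int(v)),15,0,-1)
    M=cv2.moments(m*r,True); p=pt("top",M["m10"]/M["m00"],M["m01"]/M["m00"],.190)
    d=p-SP; return np.arctan2(d[1],d[0]),np.hypot(d[0],d[1]),M["m00"]
def grab_grip(a):
    c=[]
    for k in(0,np.pi):
        q=robot.ik(gp(a,.26),down(a+np.pi/2+k))
        if q is not None and q[6]>-2.7: c.append((q[6],k))
    k=min(c)[1]; print("q7",min(c)[0])
    robot.move_ptp(gp(a,.26),down(a+np.pi/2+k)); robot.gripper_to(.05)
    print("obst",lin(gp(a),.12,thr=10)); robot.gripper_to(0); return k
def wind2(a,k,deg,step=20,v=.12,lim=12,q7max=2.6):
    log=[]; a1=a-np.deg2rad(deg)
    while a>a1+.01:
        a=max(a-np.deg2rad(step),a1); lin(gp(a),v,frame=down(a+np.pi/2+k))
        s=robot.get_state(); tg=np.array([np.sin(a),-np.cos(a),0])
        ft=-s["force"]@tg; log.append((round(np.degrees(a)),round(float(ft),1),round(float(s["force"]@np.array([np.cos(a),np.sin(a),0])),1)))
        if ft>lim or s["opening"]<.015 or s["qpos"][6]>q7max: break
    print(log); return a
def swap():
    s=robot.get_state(); p=s["ee_pos"]; robot.gripper_to(.05); lin([p[0],p[1],.24],.2)
    q=np.array(robot.get_state()["qpos"]); q[6]-=np.pi; robot.goto_joints(q)
    lin(p,.15); robot.gripper_to(0); return st()
E
python3 - <<'E'
from h import *
g=grip_angle(robot.grab_frame("top")); print(g,np.degrees(g[0]))
a=g[0]; go([.40,-.12,.28],np.pi/2)
k=grab_grip(a); st()
a=wind2(a,k,160); s=st(); print(a,k)
E
```

```text
(np.float64(-1.3451828813760203), np.float64(0.0699304477990345), 23.0) -77.07330177609323
q7 -1.8847012288016332
obst False
t66.7 [ 0.471  -0.3983  0.1862] F [ 0.6 -0.   0.9] M [ 0.05 -0.01 -0.01] op 0.0222 gf 30.0 q7 -1.84Traceback (most recent call last):
  File "<stdin>", line 5, in <module>
  File "h.py", line 89, in wind2
    a=max(a-np.deg2rad(step),a1); lin(gp(a),v,frame=down(a+np.pi/2+k))
                                  ~~~^^^^^^^^^^^^^^^^^^^^^^^^^^^^^^^^^
  File "h.py", line 46, in lin
    def lin(p,v=.15,thr=None,frame=None): return robot.move_linear(np.array(p),velocity=v,threshold=thr,frame=frame)
                                                 ~~~~~~~~~~~~~~~~~^^^^^^^^^^^^^^^^^^^^^^^^^^^^^^^^^^^^^^^^^^^^^^^^^^
rig.PlanningError: the arm cannot follow that straight line within its joint ranges
```

Run:
```python
from h import *
s=st(); p=s["ee_pos"]-SP; a=np.arctan2(p[1],p[0]); print(a,s["qpos"].round(2))
R=s["tool_rot"]; print(np.arctan2(R[1,1],R[0,1]))
for da in(.1,.2,.35,.7,1.5,3):
    for k in(0,np.pi):
        q=robot.ik(gp(a-da),down(a-da+np.pi/2+k)); print(da,k,None if q is None else q.round(2))
```

```text
t68.2 [ 0.4039 -0.378   0.1862] F [-2.6 -3.5  5.1] M [-0.66  0.95 -0.  ] op 0.0226 gf 30.0 q7 -2.69
-2.3888458517328672 [-0.16  0.62  1.19  1.86 -0.64  1.12 -2.69]
2.323496857201795
0.1 0 [ 0.3   0.35  0.48  1.86 -0.19  0.98 -0.05]
0.1 3.141592653589793 [-0.18  0.61  1.21  1.88 -0.64  1.11 -2.79]
0.2 0 [ 0.27  0.34  0.51  1.88 -0.2   0.97 -0.15]
0.2 3.141592653589793 [ 1.52  0.53 -1.08  1.84  0.52  1.09  2.37]
0.35 0 [ 0.23  0.32  0.55  1.91 -0.2   0.97 -0.3 ]
0.35 3.141592653589793 [ 1.53  0.5  -1.08  1.86  0.5   1.08  2.22]
0.7 0 [ 0.1   0.3   0.65  1.95 -0.22  0.96 -0.65]
0.7 3.141592653589793 [ 1.52  0.46 -1.08  1.91  0.46  1.05  1.87]
1.5 0 [-0.19  0.32  0.88  2.   -0.3   0.96 -1.48]
1.5 3.141592653589793 [ 1.44  0.41 -1.08  1.95  0.43  1.03  0.99]
3 0 [-0.38  0.64  1.17  1.82 -0.66  1.13 -2.8 ]
3 3.141592653589793 [ 1.14  0.51 -0.91  1.77  0.45  1.08 -0.6 ]
```

Clockwise winding lowers q7, so each stroke starts from the high-q7 grasp.

```bash
cat >> h.py <<'E'
def regrasp(a):
    p=robot.get_state()["ee_pos"]; robot.gripper_to(.05); lin([p[0],p[1],.25],.2)
    c=[]
    for k in(0,np.pi):
        q=robot.ik(gp(a,.25),down(a+np.pi/2+k))
        if q is not None and np.abs(q-np.array(robot.get_state()["qpos"]))[:6].max()<1: c.append((q[6],k))
    q7,k=max(c); robot.move_ptp(gp(a,.25),down(a+np.pi/2+k)); print("obst",lin(gp(a),.15,thr=10)); robot.gripper_to(0); return k
def stroke(a,k,lim=12,step=20,amax=6.3):
    log=[]; a0=a
    while a0-a<amax:
        n=a-np.deg2rad(step)
        try: lin(gp(n),.13,frame=down(n+np.pi/2+k))
        except robot.PlanningError: break
        a=n; s=robot.get_state(); ft=-s["force"]@np.array([np.sin(a),-np.cos(a),0]); log.append((round(np.degrees(a)),round(float(ft),1)))
        if ft>lim or s["opening"]<.015: break
    print(log); s=st(); return a
E
python3 - <<'E'
from h import *
p=robot.get_state()["ee_pos"]-SP; a=np.arctan2(p[1],p[0])
for i in range(2):
    k=regrasp(a); a=stroke(a,k); print("a",a,k)
E
```

```text
obst False
[]
t70.7 [ 0.4042 -0.3779  0.1862] F [ 0.5 -0.2  1.8] M [ 0.06  0.04 -0.01] op 0.0229 gf 30.0 q7 -2.73
a -2.3888458517328672 3.141592653589793
obst False
[(-157, 0.2), (-177, -0.3), (-197, 1.6), (-217, 1.2), (-237, 2.0), (-257, 1.8), (-277, 2.8), (-297, 2.0)]
t79.4 [ 0.4867 -0.2677  0.1858] F [-1.   2.4  5.8] M [ 0.29  0.58 -0.17] op 0.0223 gf 30.0 q7 -2.70
a -5.181372654923793 0
```

```bash
sed -i 's/\[:6\].max()<1:/[:6].max()<1.5:/' h.py
python3 - <<'E'
from h import *
a=-5.181372654923793
for i in range(3):
    k=regrasp(a); a=stroke(a,k,lim=9,amax=max(.3,min(6.3,a+12.9))); print("a",a,k)
    if a<-12.4: break
E
```

```text
obst False
[(-317, 0.3), (-337, -0.4), (-357, -1.5), (-377, -1.6), (-397, -2.9), (-417, -1.4), (-437, -0.8), (-457, -0.6), (-477, -1.0), (-497, 0.1)]
t89.1 [ 0.4037 -0.3778  0.1861] F [-4.6 -4.5  7.7] M [-0.63  1.02  0.01] op 0.0225 gf 30.0 q7 -2.67
a -8.672031158912448 3.141592653589793
obst False
[(-517, 0.6), (-537, 0.3), (-557, 0.8), (-577, 0.4), (-597, 2.8), (-617, 3.0), (-637, 2.0), (-657, 1.2)]
t97.8 [ 0.487  -0.2677  0.1858] F [-1.   0.8  4.7] M [ 0.21  0.41 -0.15] op 0.0225 gf 30.0 q7 -2.69
a -11.464557962103372 0
obst False
[(-677, -0.7), (-697, 0.5), (-717, -0.4), (-737, -0.7), (-757, -1.7)]
t105.0 [ 0.5113 -0.3719  0.1861] F [ 0.1 -2.2  4.1] M [-0.55  0.17  0.05] op 0.0225 gf 30.0 q7 -1.25
a -13.2098872140977 3.141592653589793
```

Run:
```python
from h import *
a=-13.2098872140977
a=stroke(a,np.pi,lim=10,step=10,amax=3.0); print(a)
```

```text
[(-767, -1.5), (-777, -2.1), (-787, -1.6), (-797, 0.7), (-807, 4.0), (-817, 5.9), (-827, 9.7), (-837, 13.7)]
t107.6 [ 0.4256 -0.3929  0.1866] F [11.  -8.7  5.2] M [-2.1  -2.53  0.01] op 0.0225 gf 30.0 q7 -2.34
-14.606150615693162
```

Force rose smoothly over about 40° to 13.7 N, close to the expected contact, so the press is tight. Now I take the crank off and carry it back.

Run:
```python
from h import *
p=robot.get_state()["ee_pos"]; robot.gripper_to(.05); lin([p[0],p[1],.27],.2)
go([.40,-.12,.30],np.pi/2)
f=grab("top","j_top",(320,195,420,295),6); grab("side","j_side",(250,170,380,270),5)
g=grip_angle(f); print(g,np.degrees(g[0]))
hub=np.array([.5175,.4169,0])
for k in(0,np.pi):
    for p,a in((SP+[0,0,.17],g[0]),(np.array([.4,.05,.27]),g[0]),(hub+[0,0,.0345],.235),(hub+[0,0,.0345],-.6),(hub+[0,0,.0345],-1.4)):
        q=robot.ik(p,down(a+np.pi/2+k)); print(k,a,None if q is None else q.round(2))
```

```text
(np.float64(-0.7539387624379237), np.float64(0.06968872860481794), 26.0) -43.19750909900943
0 -0.7539387624379237 [ 0.03  0.44  0.69  1.84 -0.33  0.98  1.68]
0 -0.7539387624379237 [-1.57 -0.3   1.2   2.09  0.3   1.18  0.31]
0 0.235 [-0.13  0.91 -0.91  1.61  0.81  1.04  0.52]
0 -0.6 [-1.09  0.77  0.53  1.64 -0.48  0.86  0.61]
0 -1.4 [-1.11  0.78  0.57  1.65 -0.52  0.87 -0.17]
3.141592653589793 -0.7539387624379237 [-0.15  0.53  0.96  1.85 -0.51  1.03 -1.3 ]
3.141592653589793 -0.7539387624379237 [-0.88 -0.08  0.66  2.08  0.05  1.12 -2.58]
3.141592653589793 0.235 [-1.05  0.75  0.46  1.64 -0.42  0.85 -1.74]
3.141592653589793 -0.6 [-1.17  0.81  0.66  1.65 -0.61  0.9  -2.44]
3.141592653589793 -1.4 [-0.04  1.01 -1.09  1.61  0.97  1.15  1.94]
```

View pics/j_side.png

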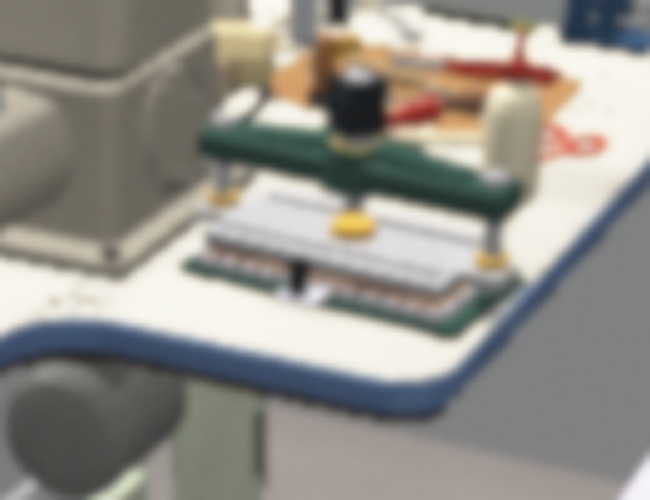

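View pics/j_top.png

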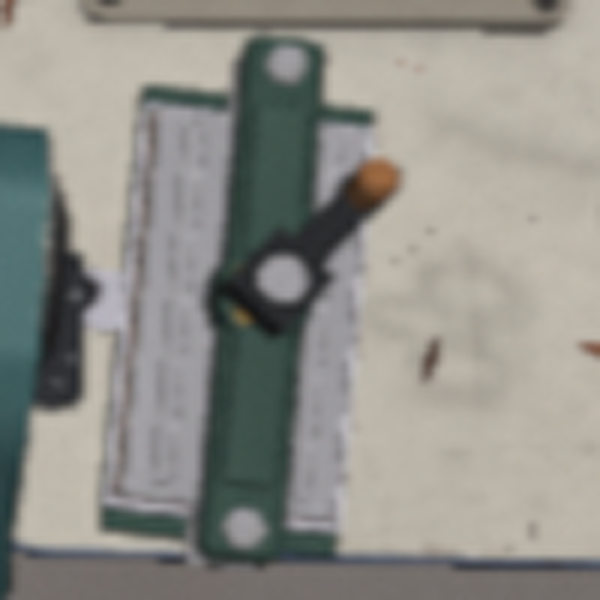

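The side view shows the platen down near the fobs. But the top view shows the grip at -43° instead of the -117° where I let go, so the abrupt release let the loaded screw spring back. I'll rewind, unload slowly, then let go.

Run:
```python
from h import *
a=-.754
c=[(robot.ik(gp(a,.26),down(a+np.pi/2+k)),k) for k in(0,np.pi)]
c=[(q[6],k) for q,k in c if q is not None and q[6]<2.6]; k=max(c)[1]; print(c)
robot.move_ptp(gp(a,.26),down(a+np.pi/2+k)); robot.gripper_to(.05); print(lin(gp(a),.15,thr=10)); robot.gripper_to(0); st()
a=stroke(a,k,lim=13,step=10,amax=2.2); robot.pause(.3)
log=[]
for i in range(14):
    n=a+np.deg2rad(3); lin(gp(n),.03,frame=down(n+np.pi/2+k)); a=n
    s=robot.get_state(); ft=-s["force"]@np.array([np.sin(a),-np.cos(a),0]); log.append((round(np.degrees(a)),round(float(ft),1)))
    if ft<0.5: break
print(log); st()
```

```text
[(np.float64(1.6760118974787745), 0), (np.float64(-1.3381701847813743), 3.141592653589793)]
False
t114.2 [ 0.5064 -0.378   0.1863] F [ 0.5 -0.5  2.1] M [-0.09 -0.12  0.01] op 0.0227 gf 30.0 q7 1.72
[(-53, -0.7), (-63, -0.8), (-73, 0.2), (-83, 3.2), (-93, 5.2), (-103, 8.9), (-113, 11.3), (-123, 15.3)]
t116.8 [ 0.4188 -0.3896  0.1867] F [ 10.4 -12.    1.9] M [-2.95 -2.43 -0.11] op 0.0221 gf 30.0 q7 0.62
[(-120, 16.0), (-117, 15.8), (-114, 15.3), (-111, 14.4), (-108, 14.0), (-105, 12.4), (-102, 11.9), (-99, 11.2), (-96, 10.4), (-93, 9.9), (-90, 9.6), (-87, 9.3), (-84, 8.0), (-81, 7.7)]
t121.0 [ 0.4679 -0.3986  0.1863] F [ 7.9 -0.7  5.3] M [-0.28 -1.99 -0.1 ] op 0.0224 gf 30.0 q7 1.21
```

Run:
```python
from h import *
a=np.deg2rad(-81.2); k=0
def F(a):
    robot.pause(.4); s=robot.get_state(); return (round(float(-s["force"]@np.array([np.sin(a),-np.cos(a),0])),1),round(float(s["force"]@np.array([np.cos(a),np.sin(a),0])),1),round(s["opening"],4))
print(F(a))
for d in(-70,-58,-46,-38):
    n=np.deg2rad(d); lin(gp(n),.04,frame=down(n+np.pi/2+k)); print(d,F(n))
    if F(n)[0]<1: break
f=grab("side","k_side",(250,170,380,270),5); st()
```

```text
(7.8, 2.8, 0.0222)
-70 (5.7, 2.4, 0.0226)
-58 (4.5, 0.4, 0.0224)
-46 (1.4, -1.2, 0.0222)
t125.3 [ 0.5037 -0.3804  0.186 ] F [-0.   0.4  5. ] M [ 0.33  0.25 -0.13] op 0.0225 gf 30.0 q7 1.68
```

View pics/k_side.png

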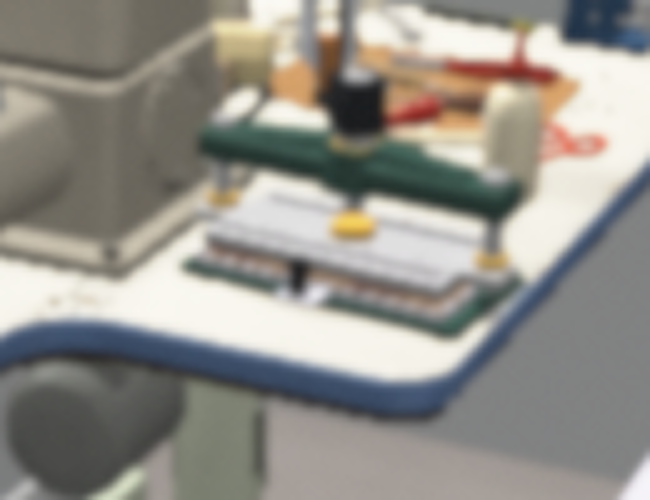

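Backing off slowly, the tangential force falls steadily to zero near -45°. I'll wind again with settled readings, and track the platen's yellow boss in the side view for subpixel height.

```bash
cat >> h.py <<'E'
def boss(n=2):
    """row of the yellow boss on the platen, side view"""
    r=[]
    for _ in range(n):
        f=robot.grab_frame("side")[205:222,312:329].astype(float); w=np.clip(f[...,0]-f[...,2]-60,0,None)
        r.append((w.sum(1)@np.arange(17))/w.sum())
    return round(float(np.mean(r)),3)
def F(a,t=.3):
    robot.pause(t); s=robot.get_state(); return (round(float(-s["force"]@np.array([np.sin(a),-np.cos(a),0])),1),round(float(s["force"]@np.array([np.cos(a),np.sin(a),0])),1),round(float(s["opening"]),4))
E
python3 - <<'E'
from h import *
print("free px/mm", (px("side",SP+[0,0,.05])-px("side",SP+[0,0,.06]))/10)
k=0
for d in(-46,-58,-70,-81,-93,-105,-117,-127):
    n=np.deg2rad(d); lin(gp(n),.06,frame=down(n+np.pi/2+k)); x=F(n); print(d,x,boss())
    if x[0]>20: break
st()
E
```

```text
free px/mm [-0.00880895  0.22683221]
-46 (-0.1, -1.5, 0.0226) 9.407
-58 (0.6, -0.6, 0.0228) 9.407
-70 (0.7, -0.5, 0.0226) 9.457
-81 (4.3, -1.1, 0.0221) 9.495
-93 (5.5, -1.3, 0.0225) 9.534
-105 (7.2, -0.9, 0.022) 9.577
-117 (10.7, -2.4, 0.0225) 9.674
-127 (21.4, -4.1, 0.0227) 9.689
t131.5 [ 0.4156 -0.3871  0.1868] F [20.4 -9.2 -3.2] M [-2.39 -4.69  0.11] op 0.0226 gf 30.0 q7 0.56
```

Settled readings show the force jumping from 10.7 to 21.4 N at -127° while the platen boss stops moving, so that's the hard clamp. Now I release and check whether it holds.

Run:
```python
from h import *
print(boss(3)); robot.gripper_to(.035); 
for i in range(3): print(boss(3)); robot.pause(.2)
p=robot.get_state()["ee_pos"]; robot.gripper_to(.05); print(lin([p[0],p[1],.27],.2)); go([.40,-.12,.30],np.pi/2)
print(boss(3)); g=grip_angle(robot.grab_frame("top")); print(g,np.degrees(g[0])); st()
```

```text
9.687
9.675
9.676
9.672
False
9.325
(np.float64(-0.6286514612896964), np.float64(0.07004198433047862), 26.0) -36.01907551663145
t136.1 [ 0.4    -0.1203  0.2999] F [0.  0.5 0. ] M [0.04 0.18 0.01] op 0.0499 gf 0.0 q7 -1.49
```

It sprang back about 90°. A release from high load overshoots: the spring energy carries the screw past contact. So I'll wind to tight, back off slowly under control to just above the friction balance, and open the fingers in small steps so the trailing finger catches any motion.

Run:
```python
from h import *
a=-.6287
c=[(robot.ik(gp(a,.26),down(a+np.pi/2+k)),k) for k in(0,np.pi)]
k=max((q[6],k) for q,k in c if q is not None and q[6]<2.6)[1]
robot.move_ptp(gp(a,.25),down(a+np.pi/2+k)); robot.gripper_to(.05); print(lin(gp(a),.15,thr=10)); robot.gripper_to(0)
for d in(-58,-80,-92,-104,-116,-122):
    n=np.deg2rad(d); lin(gp(n),.12,frame=down(n+np.pi/2+k))
    if d<-75: print(d,F(n,.15),boss())
for d in(-112,-104,-97):
    n=np.deg2rad(d); lin(gp(n),.06,frame=down(n+np.pi/2+k)); print(d,F(n,.15),boss())
for o in(.024,.026,.028,.030,.033,.036,.04):
    robot.gripper_to(o); print(o,boss(3))
st()
```

```text
False
-80 (1.6, 3.7, 0.0224) 9.48
-92 (5.3, 3.6, 0.0224) 9.529
-104 (8.5, 3.5, 0.0227) 9.561
-116 (11.8, 3.8, 0.0222) 9.681
-122 (13.5, 4.3, 0.0223) 9.673
-112 (15.0, 4.0, 0.0223) 9.634
-104 (12.8, 3.3, 0.0224) 9.556
-97 (11.5, 2.8, 0.0219) 9.536
0.024 9.536
0.026 9.537
0.028 9.536
0.03 9.534
0.033 9.529
0.036 9.526
0.04 9.533
t148.6 [ 0.4473 -0.3989  0.1858] F [5.2 1.6 1.6] M [ 0.41 -1.25  0.04] op 0.0404 gf 2.6 q7 0.99
```

Run:
```python
from h import *
for o in(.045,.05,.056,.062):
    robot.gripper_to(o); s=robot.get_state(); print(o,boss(3),s["force"].round(1),round(s["grasp_force"],1))
p=robot.get_state()["ee_pos"]; print(lin([p[0],p[1],.25],.2)); print(boss(3)); go([.40,-.12,.30],np.pi/2)
print(boss(3)); f=grab("top","m_top",(320,195,420,295),6); g=grip_angle(f); print(g,np.degrees(g[0])); st()
```

```text
0.045 9.515 [4.4 0.6 0.1] 2.0
0.05 9.498 [ 2.8  0.7 -0.1] 1.6
0.056 9.499 [ 2.8  1.  -0.2] 1.2
0.062 9.486 [ 3.1  0.5 -0.2] 0.9
False
9.436
9.434
(np.float64(-1.1731982686789142), np.float64(0.06983474923967395), 25.0) -67.21930932735698
t153.6 [ 0.4    -0.1202  0.3   ] F [-0.2 -0.5 -0.3] M [-0.01  0.17 -0.  ] op 0.0617 gf 0.0 q7 -1.56
```

Rest angle is now -67° with a gentle release. That fits s0≈1.6, meaning contact near -60° and the hard stop at about -117°. The fobs are clamped and friction holds the screw. Now I grip the hub, nip it slightly clockwise, unload the bore and lift off.

Run:
```python
from h import *
a=-1.173; H=SP+[-.0004,.0004,0]
c=[(abs(q[6]),k) for k in(0,np.pi) if (q:=robot.ik(H+[0,0,.26],down(a+np.pi/2+k))) is not None]; print(c); k=min(c)[1]
R=lambda d: down(a+np.deg2rad(d)+np.pi/2+k)
robot.move_ptp(H+[0,0,.26],R(0)); robot.gripper_to(.065); print(lin(H+[0,0,.170],.12,thr=10)); robot.gripper_to(0); st(); print(boss(2))
for d in(-6,-12,-18,-24): robot.move_ptp(H+[0,0,.170],R(d))
s=st(); print(boss(2))
for d in(-20,-16): robot.move_ptp(H+[0,0,.170],R(d))
s=st(); print(boss(2))
print("lift",lin(H+[0,0,.178],.04)); st(); lin(H+[0,0,.27],.12); st(); print(boss(2),k)
for p,th in(([.4,.02,.27],np.pi/2),([.5175,.4169,.2],.235+np.pi/2)):
  for kk in(0,np.pi):
    q=robot.ik(p,down(th+kk)); print(kk,None if q is None else q.round(2))
R=robot.get_state()["tool_rot"]; print(np.arctan2(R[1,1],R[0,1]))
```

```text
[(np.float64(0.7561574209433746), 0), (np.float64(1.843159743792466), 3.141592653589793)]
False
t158.4 [ 0.4549 -0.3297  0.1702] F [-1.2  0.6  3.7] M [-0.1   0.23  0.02] op 0.0398 gf 30.0 q7 0.69
9.434
t159.5 [ 0.455  -0.3297  0.1702] F [-1.4 -0.8  6.2] M [-0.24  0.26  0.4 ] op 0.0398 gf 30.0 q7 0.32
9.526
t160.1 [ 0.455  -0.3297  0.1702] F [-1.8  0.1  6.3] M [-0.11  0.32  0.63] op 0.0398 gf 30.1 q7 0.44
9.492
lift False
t160.5 [ 0.4548 -0.3295  0.1774] F [ 5.1 -1.9 -9.4] M [-0.53 -1.09  0.29] op 0.0397 gf 30.0 q7 0.45
t161.4 [ 0.4544 -0.3294  0.269 ] F [-0.3 -0.8 -5.2] M [ 0.07  0.09 -0.04] op 0.0398 gf 30.0 q7 0.51
9.433 0
0 [ 1.09 -0.04 -1.17  2.04 -0.04  1.12  1.51]
3.141592653589793 [ 0.72 -0.03 -0.82  2.05 -0.03  1.12 -1.66]
0 [-0.04  0.77 -1.11  1.5   0.71  1.3   0.59]
3.141592653589793 [-0.18  0.64 -0.82  1.51  0.49  1.2  -2.41]
0.11881327546758541
```

The crank is off, and the platen boss is unchanged at 9.433, so it holds. Now carry the crank back and lay it down.

Run:
```python
from h import *
robot.move_ptp([.40,.02,.27],down(np.pi/2)); robot.move_ptp([.41,.30,.25],down(np.pi/2+.1)); st()
hub=np.array([.5175,.4169,0]); robot.move_ptp(hub+[0,0,.15],down(.235+np.pi/2)); lin(hub+[0,0,.06],.12)
print("down",lin(hub+[0,0,.0335],.03,thr=4)); st()
robot.gripper_to(.07); lin(hub+[0,0,.2],.15); robot.move_ptp([.36,.10,.30],down(np.pi/2)); print(boss(3)); st()
f=grab("top"); g=cv2.cvtColor(f,cv2.COLOR_RGB2BGR)[165:300,105:455]; cv2.imwrite("pics/z.png",cv2.resize(g,None,fx=2.2,fy=2.2,interpolation=cv2.INTER_CUBIC))
```

```text
t164.1 [0.4107 0.2989 0.2499] F [ 0.1  0.2 -5.4] M [0.01 0.02 0.01] op 0.0397 gf 30.0 q7 0.61
down True
t166.6 [0.5173 0.4168 0.0343] F [-0.4 -2.   7.9] M [-0.19  0.02  0.09] op 0.0401 gf 30.0 q7 0.52
9.448
t170.0 [0.3602 0.1006 0.3   ] F [-0.5 -0.1 -0.1] M [-0.07 -0.02  0.01] op 0.0700 gf 0.0 q7 1.47
```

View pics/z.png

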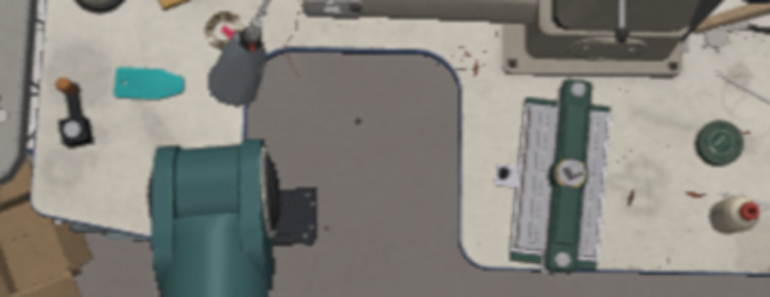

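The crank lies hub down on the left at (72,130). The tray is home, and the bottle and tin are where they stood. The screw settled at the same friction-held position after two separate releases, so the fobs are clamped.

```bash
python3 -c "
from rig import robot
print(robot.sign_off())"
```

```text
the job is handed in; nothing more can be done
None
```

I handed the job in at about 170 s: both fobs are in the tray, the tray is fully home, and the crank lies hub down on the left. The press is wound down, but I could only infer that the clamp is still tight, because the screw sprang back some way each time I let go before friction held it.

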